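# Shut the light cover and hold a flask down in the sprung reader cradle

### The arm

A 6-joint arm with a two-finger parallel gripper is mounted at the origin on a cart in front of the work surface, level with it; the furniture and walls round the work are solid. World frame = base frame: x ahead of the robot, y to its left, z up, the work surface at z = 0. Lengths are in mm, angles in rad, forces in N, time in s.
With the tool pointing down it reaches from about 275 to 1000 mm from the base axis. Payload 8.4 kg.
Tool frame: the origin (TCP) lies between the finger pads; the fingertips stand 17 mm ahead of it and the grasp point (between the pads) lies 2 mm behind it; z points along the fingers, y is the line along which they close (so a half turn about z gives the same grasp; the last joint's range is limited). The gripper opens to 85 mm and grips with 20 to 120 N. Pads are 22 mm wide; open, the fingers measure 114 mm over their backs; the gripper's body (76 mm by 85 mm) begins 54 mm behind the grasp point. The pads swing forward as they close: fully open they stand 13 mm farther back than shut.
Start: joints at [-1.109, 0.353, 1.633, -0, 1.155, -0.002], TCP at [279.593, -558.978, 248.281] pointing down, gripper open.
Joint ranges: [-2.63, 2.63], [-0.92, 2.1], [0.06, 2.66], [-1.3, 4.44], [0, 2.69], [-3.02, 3.02]. Speed limits (rad/s): [2.22, 2.22, 2.79, 3.14, 3.14, 3.14].

### API

Orientations are given as a 3x3 rotation matrix whose columns are the frame's x, y, z axes.
In Python, from plant import observe, camera, job_done, outline_of gives the robot as it stands.
- The arm moves only by the tool carry_out, never from a script. Its argument "targets" is a list of rows, each a list of 2 entries, a list of its own where there are three numbers: the shift along the tool's x, y, z in mm, then the turn, a rotation vector about the tool's x, y, z in rad. A call has 1 to 8 rows; each row is the pose to reach, as a shift and turn from the pose commanded when the call began, along the tool's axes at that moment; what a row does not reach only later rows make up. A row lasts 1/10 s, in which the tool goes at most 50 mm and 8.59 degrees, less where a joint would pass 70% of its speed; a pose out of reach is approached as far as the arm can. A call with a gripper value outside its range is refused whole. "jaw" is the finger opening in mm, from 0 to 85.4, set as the call begins (left out, the last holds). The fingers move at their own pace and stop on an object; "newtons" is the grip in N (left out, the last holds). Time passes only in rows, so rows that repeat a pose let the fingers close. It gives the time, the measured TCP pose, the force, the opening and the grip force at its end, in the units of the state.
- observe(): the state, without advancing time (a new reading comes with each control period).
- camera(name): name is "scene" or "top" or "wrist"; returns a dict with "pixels" (384x512x3 uint8, red, green, blue), "z_map" (384x512 float32, mm along the optical axis (not along the pixel's ray), 0 where there is no reading), "fx", "fy", "cx", "cy" (pixels), "R" (3x3) and "t" (3): a world point X has camera coordinates R X + t. Camera axes: x right, y down, z forward; pixel columns grow to the right and rows downward; lengths in mm; the calibration is good to about 2 mm. A picture is of the moment at which its call begins.
- job_done(): hands the job in; it is judged then, once.
Trained networks look in a picture, given as the dict that the camera call returned (one of the last four; its "shot" number tells which), for a name from the list of things; names that differ only in an ending like _2 or _b are one class to them, and where a whole thing is asked for, a point or a joint stands for the part that bears it (a point fixed in the world has none). Each returns a list of dicts, best first, with "score" (0 to 1); they miss things now and then, are a little off and sometimes report something else, mostly with a low value. They report only what shows in the picture. A call takes as long as a camera call. They do not tell look-alikes from the thing itself.
- outline_of(picture, thing): "pixels" (384x512 bool, what is visible of it) and "extent" ([left, top, right, bottom] in pixels, round what is visible of it).
The state is a dict: "time_s": time; "joint_pos": joint angles; "qvel": joint speeds; "joint_torque": joint torques, N m; "tool_pos": TCP position; "orientation": TCP orientation; "ft_force": force on the tool from outside, world axes, zero at the start; "torque": the same for the moment, N m; "finger_gap": finger opening in mm; "grip_force": force on a finger pad.
Only numpy, scipy, OpenCV 4.12 (cv2) and the standard library are available. Lean on these libraries where they do the work, as an engineer would, in place of code of your own. Each camera call takes 0.05 s, during which the arm holds its last target. There are 200 camera calls.

### The job

Take a reading of the larger of the two round flasks: first slide the flat cover of the bench reader fully shut over the vial well, then lift the larger flask out of its cork ring and seat it upright in the reader's sprung steel ring. Press the flask down until the ring has gone all the way down, without forcing it, and finish while still holding the flask pressed down there. Leave the small flask, the sample cup and the timer where they are, and the cover shut.

Things in the scene. Friction and masses are not known exactly. Their poses are not given: they have to be found in the camera images.
- reader: The bench reader, fixed: white housing 140 (x) by 195 mm (y). Left part (+y): tower 62 mm high, vial well in its front half, flat grey cover on top between two low rails (top 69 mm). Right part (-y): base 20 mm high with the sprung ring. Origin: under the housing's centre, on the worktop; x points away from its display side, y to the tower, z up.
- cover (a joint): Slide of the flat grey cover, in m: 0 = fully shut over the vial well (toward the reader's -x, the display side, hard stop), growing as it slides open toward the reader's +x, up to 0.045. It stays where it is left; friction about 1.5 N.
- cover_tab (a point): Point in the upright grip tab of the cover, 9 mm above the cover's top face (which is 67 mm above the worktop) and 9 mm below the tab's top edge. The tab is 12 mm thick along the slide (reader x), 36 mm wide across it and 18 mm high. Axes as the reader's.
- cradle (a joint): Travel of the sprung steel ring, in m: 0 = up (at rest), growing as it is pressed straight down, 0.020 = all the way down (hard stop). The springs push up with about 3 N at the top and 11 N at the bottom.
- cradle_top (a point): Centre of the top edge of the sprung steel ring; moves with it. Ring 72 mm outside, 48 mm inside, 12 mm high, level, on three springs in barrels; this point is 82 mm above the worktop when up, 62 mm when all the way down. The larger flask seated upright has its bulb centre 21 mm and its neck point 75 mm above this point. Axes as the reader's.
- flask_neck (a point): Grasp point on the axis of the larger round amber flask, in mid-neck, 54 mm above its bulb's centre. Bulb 64 mm; neck 24 mm across, clear from 24 mm below this point to 18 mm above, then a 29 mm rim and black stopper (top 36 mm above). About 0.15 kg. Stands loose in a fixed cork ring (90 mm outside, 40 mm hole, 30 mm high), this point 109 mm above the worktop. z points up the neck.
- small_flask_neck (a point): Half-way up the neck of the smaller round amber flask (bulb 44 mm, neck 18 mm, about 94 mm tall), standing in a smaller cork ring; it stays where it is. Which of the two flasks stands on the left varies.
- sample_cup: Clear sample cup with an orange label, 58 mm in diameter, 71 mm high, loose; origin under its centre. It stays where it is.
- timer: White timer lying on its back, 58 x 66 x 16 mm, loose; origin under its centre. It stays where it is.
There are look-alikes about, which are no part of the job. What is shaped like the part that bears flask_neck but pink or yellow is not meant.

How it is judged (in metres and radians):
On the way, in this order (a step that is already met when the one before it is completed fails the run):
1. the cover is slid fully shut (within 3 mm) (value of joint cover below 0.003 m and value of joint cradle below 0.004 m), for 0.2 s.
2. the larger flask is seated upright in the sprung ring and the ring is pressed down at least 16 of its 20 mm (horizontal distance between flask_neck and cradle_top below 0.01 m and z of flask_neck in the frame of cradle_top between 0.069 and 0.081 m and angle between flask_neck's own z axis and vertical below 0.15 rad and value of joint cradle above 0.016 m), for 0.2 s.
At the end, for the whole second after the job is handed in: The robot still holds the larger flask: seated upright (within 0.15 rad, 10 mm sideways, 6 mm in height) in the sprung ring, the flask alone pressing the ring at least 16 mm of its 20 mm down with over 4 N, at rest, fingers touching the flask; the cover is shut within 3 mm (all of step 2 and value of joint cover below 0.003 m and contact force between flask and cradle above 4 N and contact force between the fingers and flask above 2 N and contact force between each of the arm, the fingers and cradle below 0.5 N and linear speed of flask below 0.02 m/s); the arm keeps its last pose, push and grip.
It fails at once if the flask is forced into the ring with more than 40 N (contact force between flask and cradle above 40 N).
It fails at once if the small flask is moved more than 20 mm (distance of small_flask_neck from where it was at the start of the episode above 0.02 m).
It fails at once if the sample cup is moved more than 20 mm (distance of sample_cup from where it was at the start of the episode above 0.02 m).
It fails at once if the timer is moved more than 20 mm (distance of timer from where it was at the start of the episode above 0.02 m).
It also fails if it takes over 48 s, if anything falls off the work surface, if the arm or the gripper's body presses on something with over 40 N, if the wrist force passes 120 N, or if a joint passes its speed limit or range.

## Working session

There is one attempt and no reset: what is moved stays moved. The work goes in short steps, Python scripts to look and compute and a tool call to move; the robot and the scene stay as the last step left them, time stands still between calls to the robot, and variables do not carry over. Pictures are saved under pics/ and viewed, at most 10 in all, crops included, and the job is handed in when it is done.

Besides the shell and the picture viewer there is one more tool, called after "Emit:" in YAML: its name, and indented under it one key for each argument. carry_out: Moves the arm, as the interface text tells. Its arguments: {"type":"object","properties":{"targets":{"type":"array"},"jaw":{"type":"number"},"newtons":{"type":"number"}},"required":["targets"]}

```bash
mkdir -p pics; ls; cat > h.py <<'E'
import numpy as np, cv2
from plant import observe, camera, job_done, outline_of
def world(p,mask):
    v,u=np.nonzero(mask&(p["z_map"]>0)); z=p["z_map"][v,u]
    c=np.stack([(u-p["cx"])/p["fx"]*z,(v-p["cy"])/p["fy"]*z,z],1)
    return (c-np.array(p["t"]))@np.array(p["R"])
def save(p,n): cv2.imwrite("pics/"+n,p["pixels"][:,:,::-1])
E
python3 - <<'E'
from h import *
s=observe(); print(s["tool_pos"],s["orientation"],s["time_s"],s["finger_gap"])
ims=[]
for n in("scene","top"):
    p=camera(n); ims.append(p["pixels"][:,:,::-1])
    for t in("reader","cover","cradle","flask_neck","small_flask_neck","sample_cup","timer"):
        for d in outline_of(p,t)[:4]:
            w=world(p,d["pixels"])
            if len(w)>5: print(n,t,round(d["score"],2),[int(e) for e in d["extent"]],np.round(np.median(w,0)),np.round(np.percentile(w,2,axis=0)),np.round(np.percentile(w,98,axis=0)))
cv2.imwrite("pics/a.png",cv2.resize(np.vstack(ims),None,fx=.78,fy=.78))
E
```

```text
pics
[ 279.37602023 -558.57853435  247.56563855] [[ 8.94360739e-01  4.47346036e-01 -6.25867273e-04]
 [ 4.47346474e-01 -8.94359863e-01  1.25173652e-03]
 [ 2.08801289e-07 -1.39948352e-03 -9.99999021e-01]] 0.0 85.58060908562204
scene reader 0.83 [196, 206, 260, 259] [483. 161.  50.] [428.  13.   4.] [563. 211.  81.]
scene reader 0.74 [222, 206, 249, 223] [502.  55.  77.] [469. -53.  -2.] [573. 109.  82.]
scene cradle 0.82 [222, 207, 249, 222] [506.  55.  76.] [469. -71.  -4.] [594. 110.  82.]
scene flask_neck 0.54 [307, 144, 322, 170] [ 500. -504.   69.] [ 477. -515.   22.] [ 524. -490.  115.]
scene flask_neck 0.45 [322, 157, 331, 186] [ 418. -439.   53.] [ 401. -459.    8.] [ 444. -422.  114.]
scene small_flask_neck 0.68 [267, 181, 282, 200] [ 491. -143.   60.] [ 476. -283.   26.] [ 582. -129.  112.]
scene small_flask_neck 0.59 [193, 204, 260, 260] [484. 163.  50.] [428.  19.   3.] [564. 211.  81.]
scene sample_cup 0.63 [243, 177, 257, 200] [ 599. -151.   47.] [ 580. -193.    4.] [ 632. -136.   69.]
scene timer 0.69 [178, 291, 203, 312] [391. 415.  13.] [360. 375.   3.] [425. 448.  16.
[... 257 characters left out ...]
 88.]
top flask_neck 0.82 [311, 188, 329, 209] [ 423. -323.   77.] [ 398. -359.   52.] [ 454. -302.  143.]
top flask_neck 0.61 [358, 162, 381, 183] [ 507. -505.   55.] [ 483. -534.   29.] [ 538. -485.  120.]
top flask_neck 0.6 [346, 190, 365, 207] [ 421. -449.   56.] [ 397. -476.   30.] [ 453. -428.  120.]
top small_flask_neck 0.65 [170, 175, 188, 192] [500. 160.  66.] [475. 131.  58.] [528. 191.  85.]
top small_flask_neck 0.58 [263, 174, 274, 186] [ 495. -150.   65.] [ 479. -172.   48.] [ 513. -133.  113.]
top sample_cup 0.48 [265, 143, 281, 160] [ 616. -169.   24.] [ 584. -192.    4.] [ 635. -141.   73.]
top timer 0.88 [101, 204, 125, 225] [398. 407.  13.] [364. 374.   5.] [430. 443.  19.]
```

View pics/a.png

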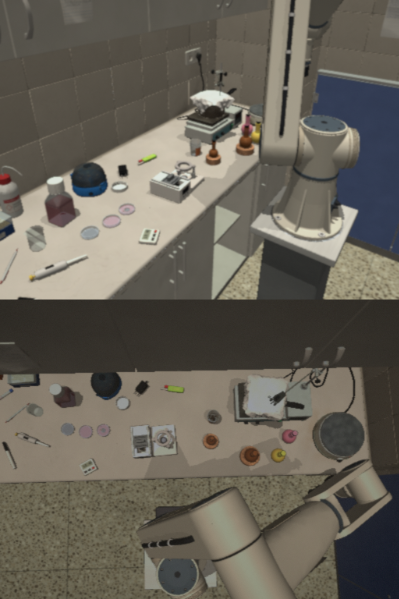

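```bash
python3 - <<'E'
from h import *
p=camera("top"); c=p["pixels"][130:225,155:390,::-1]
cv2.imwrite("pics/b.png",cv2.resize(c,None,fx=3.4,fy=3.4,interpolation=cv2.INTER_CUBIC))
w=camera("wrist"); print(np.array(w["R"]).round(2),np.array(w["t"]).round(),w["fx"])
s=observe(); T=np.array(w["R"])@np.array(s["orientation"]);print(T.round(3),(np.array(w["R"])@s["tool_pos"]+w["t"]).round(1))
E
```

```text
[[ 0.45 -0.89 -0.  ]
 [-0.85 -0.42  0.32]
 [-0.29 -0.14 -0.95]] [-624.  -42.  379.] 285.0785200056625
[[ 0.001  1.     0.   ]
 [-0.948  0.001 -0.319]
 [-0.319  0.     0.948]] [  0.5  37.8 143.8]
```

View pics/b.png

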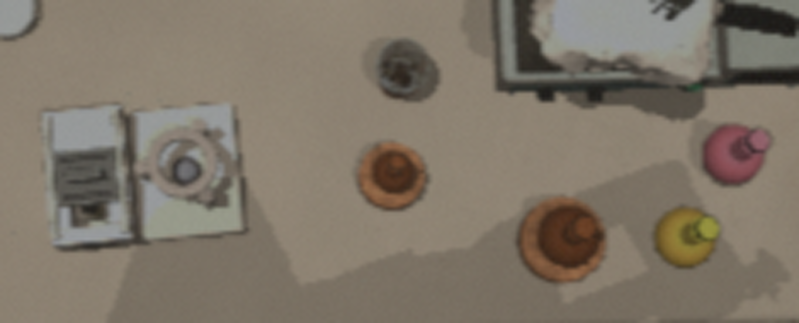

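Emit:
carry_out:
  targets:
    - [[40, -25, -10], [0, 0, -0.08]]
    - [[80, -50, -20], [0, 0, -0.16]]
    - [[120, -75, -30], [0, 0, -0.24]]
    - [[160, -100, -30], [0, 0, -0.32]]
    - [[200, -125, -30], [0, 0, -0.4]]
    - [[234, -147, -30], [0, 0, -0.46]]
    - [[234, -147, -30], [0, 0, -0.46]]
    - [[234, -147, -30], [0, 0, -0.46]]

```text
time_s: 1.7
tool_pos: [423.5, -322.3, 278.5]
orientation: [[0.601, 0.799, 0.0], [0.799, -0.601, -0.001], [-0.0, 0.0, -1.0]]
ft_force: [-0.2, -1.1, -1.1]
finger_gap: 85.1
grip_force: 0.0
```

```bash
python3 - <<'E'
from h import *
s=observe(); print(s["tool_pos"].round(1),np.array(s["orientation"]).round(3),s["time_s"])
p=camera("wrist"); save(p,"c.png")
for t in("flask_neck","small_flask_neck"):
    for d in outline_of(p,t)[:4]:
        w=world(p,d["pixels"]); print(t,round(d["score"],2),[int(e) for e in d["extent"]])
        for lo,hi in((38,75),(90,122),(132,150)):
            q=w[(w[:,2]>lo)&(w[:,2]<hi)]
            if len(q)>10: print(lo,np.median(q,0).round(1),np.percentile(q,3,axis=0).round(1),np.percentile(q,97,axis=0).round(1),len(q))
E
```

```text
[ 423.5 -322.3  278.5] [[ 0.601  0.799  0.   ]
 [ 0.799 -0.601 -0.001]
 [-0.     0.    -1.   ]] 1.7
flask_neck 0.95 [291, 210, 336, 274]
38 [ 428.3 -444.5   52.5] [ 398.  -470.5   39.5] [ 450.7 -428.2   70.3] 1134
90 [ 424.3 -449.4  107.4] [ 411.8 -468.2   92.2] [ 435.8 -443.6  119.9] 494
flask_neck 0.87 [360, 205, 425, 271]
38 [ 507.7 -500.4   52.4] [ 483.1 -524.7   39.2] [ 535.4 -484.7   70.7] 1246
90 [ 509.1 -504.8  107.3] [ 497.4 -525.2   91.6] [ 521.3 -500.1  119.8] 559
flask_neck 0.76 [237, 144, 287, 198]
38 [ 437.9 -313.7   68.7] [ 398.2 -353.4   54.8] [ 454.9 -299.9   74.5] 796
90 [ 431.3 -320.   103.8] [ 419.7 -330.6   91.4] [ 436.9 -318.2  116.5] 118
132 [ 430.7 -322.4  141.2] [ 414.1 -338.6  136.3] [ 437.  -318.1  143.4] 125
small_flask_neck 0.62 [198, 0, 236, 23]
38 [ 490.1 -165.1   58.3] [ 477.4 -173.6   46.1] [ 508.5 -148.6   67.1] 699
```

View pics/c.png

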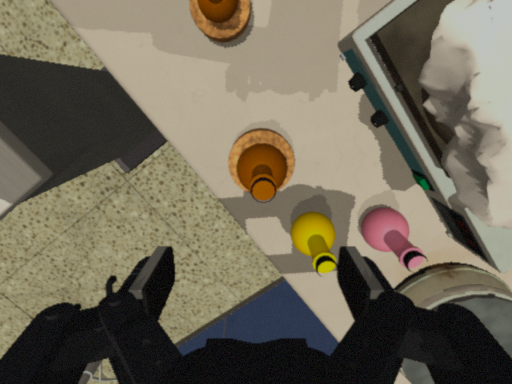

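Emit:
carry_out:
  targets:
    - [[40, -22, 0], [0, 0, -0.08]]
    - [[80, -45, 0], [0, 0, -0.16]]
    - [[120, -68, 0], [0, 0, -0.24]]
    - [[160, -90, 0], [0, 0, -0.32]]
    - [[200, -114, 0], [0, 0, -0.4]]
    - [[240, -136, 0], [0, 0, -0.48]]
    - [[280, -159, 0], [0, 0, -0.56]]
    - [[320, -182, 0], [0, 0, -0.645]]

```text
time_s: 2.65
tool_pos: [471.1, 42.8, 278.5]
orientation: [[0.001, 1.0, 0.001], [1.0, -0.001, -0.0], [-0.0, 0.001, -1.0]]
ft_force: [0.9, -0.3, -0.1]
finger_gap: 85.5
grip_force: 0.0
```

Emit:
carry_out:
  targets:
    - [[40, 0, 0], [0, 0, 0]]
    - [[79, 0, 0], [0, 0, 0]]
    - [[79, 0, 0], [0, 0, 0]]
    - [[79, 0, 0], [0, 0, 0]]

```text
time_s: 3.05
tool_pos: [471.2, 120.8, 278.1]
orientation: [[0.002, 1.0, -0.0], [1.0, -0.002, -0.001], [-0.001, -0.0, -1.0]]
ft_force: [0.5, 0.1, -1.1]
finger_gap: 85.5
grip_force: 0.0
```

```bash
python3 - <<'E'
from h import *
s=observe(); print(s["tool_pos"].round(1),np.array(s["orientation"]).round(3),s["time_s"])
p=camera("wrist"); save(p,"d.png")
for t in("reader","cover","cradle"):
    for d in outline_of(p,t)[:3]:
        w=world(p,d["pixels"]); print(t,round(d["score"],2),[int(e) for e in d["extent"]],len(w))
        for lo,hi in((15,25),(64,72),(72,79),(79,84.2),(83,90)):
            q=w[(w[:,2]>lo)&(w[:,2]<hi)]
            if len(q)>10: 
                r=cv2.minAreaRect(q[:,:2].astype(np.float32))
                print(lo,np.median(q,0).round(1),np.percentile(q,2,axis=0).round(1),np.percentile(q,98,axis=0).round(1),len(q),np.round(r[0],1),np.round(r[1],1),round(r[2],1))
E
```

```text
[471.2 120.8 278.1] [[ 0.002  1.    -0.   ]
 [ 1.    -0.002 -0.001]
 [-0.001 -0.    -1.   ]] 3.05
reader 0.57 [219, 87, 340, 240] 15083
15 [506.6  71.7  18.4] [441.2  15.4  16.7] [575.  112.7  21. ] 4650 [506.   92.2] [138.7 164.6] 4.2
64 [498.5 166.4  65.9] [444.8 122.8  64.2] [556.5 202.8  68.4] 3488 [503.8 120.7] [126.8 162.4] 4.4
72 [505.4  52.4  77.3] [468.1  35.8  72.4] [550.8 122.   78.9] 588 [520.8 100.4] [149.1  84.6] 79.3
79 [501.9  77.   80.5] [475.6  31.7  79.2] [541.1 178.   83.9] 1586 [494.3 101.3] [ 70.5 149.1] 20.7
83 [498.1 163.2  83.8] [492.6 146.9  83. ] [503.5 180.2  85.3] 222 [498.4 162.9] [11. 35.] 1.9
cover 0.66 [255, 100, 305, 156] 2666
64 [497.  165.4  65.5] [470.7 132.3  64.2] [525.4 194.2  67.2] 2242 [498.4 163.1] [56. 64.] 4.3
72 [492.7 167.2  77.1] [491.9 147.8  73. ] [495.8 180.9  78.6] 12 [493.2 164.3] [33.5  3.3] 85.8
79 [498.2 164.2  83.1] [491.6 146.3  80.6] [504.2 180.2  84.1] 299 [498.3 163.2] [12.  35.7] 4.4
83 [498.1 163.2  83.8] [492.6 146.9  83. ] [503.5 180.2  85.3] 222 [498.4 162.9] [11. 35.] 1.9
cradle 0.81 [252, 171, 321, 237] 2056
15 [506.2  48.3  18.4] [485.6  14.6  17.1] [558.5  84.2  21.3] 72 [517.6  50.5] [80.3 71.4] 9.7
64 [505.2  47.   71.1] [471.7  39.7  64.2] [534.6  98.   71.8] 43 [502.3  67.6] [74.8 60. ] 17.9
72 [506.   52.   77.3] [468.1  35.7  72.4] [550.7 111.4  78.9] 573 [504.3  71.7] [86.1 81. ] 10.8
79 [508.6  66.9  80.4] [475.5  31.3  79.2] [541.2  97.2  81.9] 1290 [511.3  61.2] [70.3 78.6] 44.9
```

View pics/d.png

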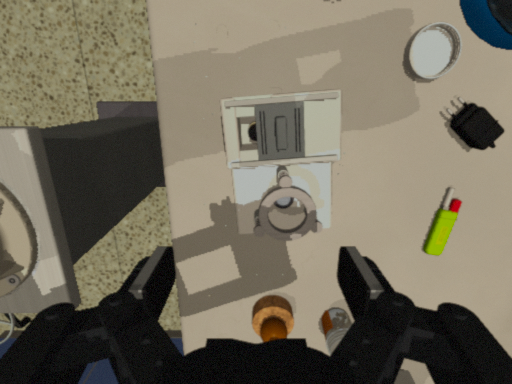

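Emit:
carry_out:
  targets:
    - [[20, 14, 20], [0, 0, -0.04]]
    - [[42, 27, 50], [0, 0, -0.077]]
    - [[42, 27, 90], [0, 0, -0.077]]
    - [[42, 27, 130], [0, 0, -0.077]]
    - [[42, 27, 160], [0, 0, -0.077]]
    - [[42, 27, 180], [0, 0, -0.077]]
    - [[42, 27, 188], [0, 0, -0.077]]
    - [[42, 27, 189], [0, 0, -0.077]]
  jaw: 45

```text
time_s: 4.05
tool_pos: [497.8, 162.2, 88.7]
orientation: [[-0.074, 0.997, -0.001], [0.997, 0.074, -0.001], [-0.0, -0.002, -1.0]]
ft_force: [0.3, 0.9, 0.3]
finger_gap: 45.0
grip_force: 0.0
```

Emit:
carry_out:
  targets:
    - [[0, 0, 0], [0, 0, 0]]
    - [[0, 0, 0], [0, 0, 0]]
    - [[0, 0, 0], [0, 0, 0]]
    - [[0, 0, 0], [0, 0, 0]]
    - [[0, 0, 0], [0, 0, 0]]
    - [[0, 0, 0], [0, 0, 0]]
  jaw: 5
  newtons: 20

```text
time_s: 4.65
tool_pos: [498.9, 163.3, 90.6]
orientation: [[-0.075, 0.997, 0.002], [0.997, 0.075, 0.0], [0.0, 0.002, -1.0]]
ft_force: [-0.9, -2.5, 7.5]
finger_gap: 11.3
grip_force: 25.7
```

Emit:
carry_out:
  targets:
    - [[0, 0, -2], [0, 0, 0]]
    - [[0, -5, -2], [0, 0, 0]]
    - [[0, -10, -2], [0, 0, 0]]
    - [[0, -15, -2], [0, 0, 0]]
    - [[0, -18, -2], [0, 0, 0]]
    - [[0, -20, -2], [0, 0, 0]]
    - [[0, -20, -2], [0, 0, 0]]

```text
time_s: 5.35
tool_pos: [476.9, 161.5, 90.8]
orientation: [[-0.075, 0.997, -0.002], [0.997, 0.075, -0.0], [-0.0, -0.002, -1.0]]
ft_force: [-1.7, 4.0, -19.8]
finger_gap: 11.3
grip_force: 22.4
```

Emit:
carry_out:
  targets:
    - [[0, -3, 1], [0, 0, 0]]
    - [[0, -5, 1], [0, 0, 0]]
    - [[0, -7, 1], [0, 0, 0]]
    - [[0, -9, 1], [0, 0, 0]]
    - [[0, -9, 1], [0, 0, 0]]

```text
time_s: 5.85
tool_pos: [470.9, 161.2, 90.8]
orientation: [[-0.075, 0.997, 0.004], [0.997, 0.075, 0.001], [0.0, 0.004, -1.0]]
ft_force: [7.4, -1.1, -15.4]
finger_gap: 11.7
grip_force: 22.8
```

Emit:
carry_out:
  targets:
    - [[0, -1, 0.5], [0, 0, 0]]
    - [[0, -2, 0.5], [0, 0, 0]]
    - [[0, -2, 0.5], [0, 0, 0]]
    - [[0, -2, 0.5], [0, 0, 0]]

```text
time_s: 6.25
tool_pos: [470.7, 161.2, 90.8]
orientation: [[-0.075, 0.997, 0.007], [0.997, 0.075, 0.001], [0.001, 0.007, -1.0]]
ft_force: [11.8, -2.1, -16.3]
finger_gap: 10.9
grip_force: 22.8
```

```bash
python3 - <<'E'
from h import *
p=camera("wrist"); save(p,"e.png")
p=camera("top")
c=p["pixels"][150:210,155:235,::-1]
w=world(p,np.ones((384,512),bool))
E
```

```text
(no output)
```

View pics/e.png

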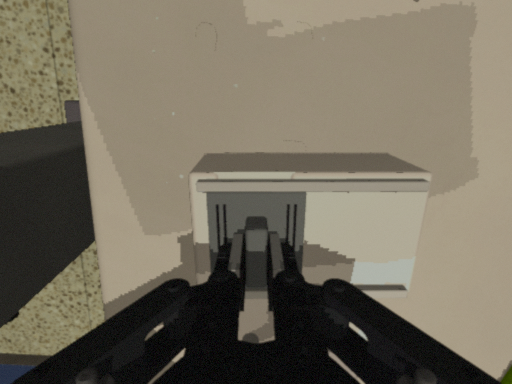

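Emit:
carry_out:
  targets:
    - [[0, 1, 0], [0, 0, 0]]
    - [[0, 1, 0], [0, 0, 0]]
    - [[0, 1, 0], [0, 0, 0]]
    - [[0, 1, -20], [0, 0, 0]]
    - [[0, 1, -60], [0, 0, 0]]
    - [[-20, 1, -100], [0, 0, 0]]
    - [[-40, 5, -140], [0, 0, 0]]
    - [[-40, 25, -180], [0, 0, 0]]
  jaw: 60

```text
time_s: 7.15
tool_pos: [493.3, 121.0, 271.7]
orientation: [[-0.074, 0.997, -0.001], [0.997, 0.074, -0.001], [-0.001, -0.001, -1.0]]
ft_force: [0.6, 0.8, 0.2]
finger_gap: 60.5
grip_force: 0.0
```

Emit:
carry_out:
  targets:
    - [[0, 0, 0], [0, 0, 0]]
    - [[0, 0, 0], [0, 0, 0]]

```text
time_s: 7.35
tool_pos: [495.4, 122.8, 270.8]
orientation: [[-0.075, 0.997, 0.002], [0.997, 0.075, 0.001], [0.0, 0.002, -1.0]]
ft_force: [-0.8, -0.6, -0.8]
finger_gap: 60.2
grip_force: 0.0
```

```bash
python3 - <<'E'
from h import *
from scipy.optimize import least_squares
s=observe(); print(s["tool_pos"].round(1),np.array(s["orientation"]).round(3),s["time_s"])
p=camera("wrist"); save(p,"f.png")
a=np.deg2rad(4.3); B=np.array([[np.cos(a),np.sin(a)],[-np.sin(a),np.cos(a)]])
for t in("reader","cover","cradle"):
    for d in outline_of(p,t)[:2]:
        w=world(p,d["pixels"]); print(t,round(d["score"],2),[int(e) for e in d["extent"]],len(w))
        for lo,hi in((15,25),(64,72),(79.3,82.2),(82.5,90)):
            q=w[(w[:,2]>lo)&(w[:,2]<hi)]
            if len(q)>10:
                r=cv2.minAreaRect(q[:,:2].astype(np.float32)); l=q[:,:2]@B.T
                print(lo,np.median(q,0).round(1),"local",np.percentile(l,1,axis=0).round(1),np.percentile(l,99,axis=0).round(1),len(q),np.round(r[0],1),np.round(r[1],1),round(r[2],1))
                if t=="cradle" and lo>79:
                    # annulus centre
                    h=q[:,:2]
                    c,rr=cv2.minEnclosingCircle(h.astype(np.float32)); print("enc",c,rr)
                    f=lambda x:np.maximum(np.hypot(*(h-x).T)-36,0)+np.maximum(24-np.hypot(*(h-x).T),0)
                    print("ann",least_squares(f,h.mean(0),loss="soft_l1").x)
E
```

```text
[495.4 122.8 270.8] [[-0.075  0.997  0.002]
 [ 0.997  0.075  0.001]
 [ 0.     0.002 -1.   ]] 7.35
reader 0.74 [203, 95, 324, 245] 15701
15 [509.2  70.   18.4] local [443.5 -24.7] [580.   72.3] 4759 [508.7  60.7] [139.7 102.2] 4.1
64 [478.9 163.2  65.9] local [451.6  44.2] [571.7 163.5] 3702 [504.  120.2] [127.8 162.8] 4.3
79.3 [506.7  68.2  80.5] local [476.7  -8. ] [545.6 130.7] 1295 [498.6 105.7] [ 70.5 157. ] 13.5
82.5 [470.1 162.5  83.4] local [475.3 108.1] [486.1 142.4] 288 [469.8 160.9] [10.9 34.6] 3.2
cover 0.85 [211, 106, 260, 160] 2730
64 [470.  163.4  65.5] local [453.5  94. ] [507.8 157.1] 2281 [469.6 161.1] [55.1 63.5] 4.4
79.3 [471.4 157.2  81.8] local [474.8 107.7] [486.8 143.2] 51 [470.1 161.2] [12.1 35.5] 3.5
82.5 [470.1 162.5  83.4] local [475.3 108.1] [486.1 142.4] 288 [469.8 160.9] [10.9 34.6] 3.2
cradle 0.96 [228, 176, 300, 245] 2169
15 [509.8  61.6  18.8] local [464.  -24.8] [565.1  55.6] 93 [514.2  54.4] [103.4  81.7] 0.4
64 [511.9  50.6  71.1] local [472.1   0.9] [550.   66.9] 51 [498.2  66.7] [73.  75.4] 28.3
79.3 [508.4  66.2  80.4] local [478.   -8.1] [545.6  59.3] 1243 [508.5  64. ] [70.4 70.4] 24.2
enc (513.4376831054688, 62.13014221191406) 40.56684112548828
ann [508.76799623  63.92924328]
```

View pics/f.png

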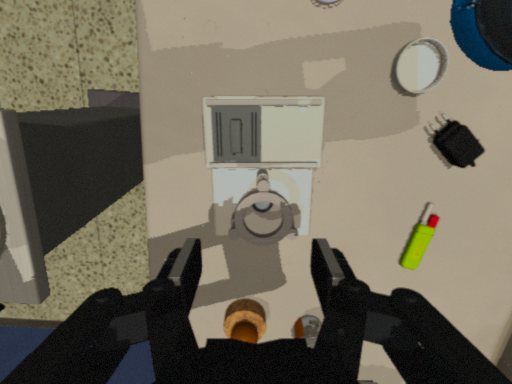

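Emit:
carry_out:
  targets:
    - [[-45, -10, 0], [0, 0, 0.07]]
    - [[-90, -20, 0], [0, 0, 0.14]]
    - [[-135, -30, 0], [0, 0, 0.21]]
    - [[-180, -40, 0], [0, 0, 0.28]]
    - [[-225, -50, 0], [0, 0, 0.36]]
    - [[-270, -62, 0], [0, 0, 0.43]]
    - [[-315, -75, 0], [0, 0, 0.5]]
    - [[-360, -85, 0], [0, 0, 0.58]]
  jaw: 70

```text
time_s: 8.35
tool_pos: [435.8, -243.7, 268.8]
orientation: [[0.486, 0.874, -0.002], [0.874, -0.486, 0.001], [0.0, -0.002, -1.0]]
ft_force: [1.7, -0.3, 0.1]
finger_gap: 70.1
grip_force: 0.0
```

```bash
python3 -c "
from h import *
s=observe(); O=np.array(s['orientation']); print(s['tool_pos'].round(1),O.round(3)); print((O.T@(np.array([425,-327,250])-s['tool_pos'])).round(1))"
```

```text
[ 435.8 -243.7  268.8] [[ 0.486  0.874 -0.002]
 [ 0.874 -0.486  0.001]
 [ 0.    -0.002 -1.   ]]
[-78.   31.1  18.7]
```

Emit:
carry_out:
  targets:
    - [[-40, 16, 10], [0, 0, 0.07]]
    - [[-78, 31, 18], [0, 0, 0.14]]
    - [[-78, 31, 18], [0, 0, 0.14]]
    - [[-78, 31, 18], [0, 0, 0.14]]

```text
time_s: 8.75
tool_pos: [425.7, -325.6, 250.4]
orientation: [[0.602, 0.798, -0.002], [0.798, -0.602, 0.002], [0.0, -0.003, -1.0]]
ft_force: [0.2, 0.6, -0.1]
finger_gap: 70.0
grip_force: 0.0
```

```bash
python3 - <<'E'
from h import *
from scipy.optimize import least_squares
s=observe(); O=np.array(s["orientation"]); print(s["tool_pos"].round(1),O.round(3),s["time_s"])
p=camera("wrist"); save(p,"g.png")
for d in outline_of(p,"flask_neck")[:4]:
    w=world(p,d["pixels"]); m=np.median(w,0)
    print(round(d["score"],2),[int(e) for e in d["extent"]],len(w),m.round(1),w.max(0).round(1))
    if np.hypot(*(m[:2]-[425,-327]))>45: continue
    b=w[(w[:,2]>35)&(w[:,2]<80)]
    f=lambda x:np.hypot(np.hypot(*(b[:,:2]-x[:2]).T),b[:,2]-x[2])-32
    r=least_squares(f,[425,-327,55],loss="soft_l1"); print("bulb",r.x.round(1),np.abs(r.fun).mean())
    for lo,hi,R in((138,150,0),(90,122,12)):
        q=w[(w[:,2]>lo)&(w[:,2]<hi)][:,:2]
        if len(q)<10: continue
        if R==0:
            z=w[:,2].max(); h=w[w[:,2]>z-4][:,:2]; print("top",z,cv2.minEnclosingCircle(h.astype(np.float32)),h.mean(0))
        else: 
            print("neck",least_squares(lambda x:np.hypot(*(q-x).T)-R,r.x[:2],loss="soft_l1").x.round(1),len(q))
    c=np.array([*r.x[:2],109]); print("shift",(O.T@(c-s["tool_pos"])).round(1))
E
```

```text
[ 425.7 -325.6  250.4] [[ 0.602  0.798 -0.002]
 [ 0.798 -0.602  0.002]
 [ 0.    -0.003 -1.   ]] 8.75
0.83 [231, 145, 285, 207] 2552 [ 431.2 -321.9   78.9] [ 456.6 -298.5  143.9]
bulb [ 424.9 -330.3   52.6] 0.35733082494964286
top 143.94228091783387 ((425.43975830078125, -329.755126953125), 12.358748435974121) [ 428.79305843 -324.79766552]
neck [ 425.  -330.3] 156
shift [ -4.3   2.6 141.3]
0.78 [291, 218, 337, 289] 1591 [ 422.  -442.4   50.8] [ 459.1 -338.   247.8]
0.57 [364, 211, 438, 286] 2771 [ 508.2 -502.2   55.2] [ 548.7 -481.   120.9]
```

View pics/g.png

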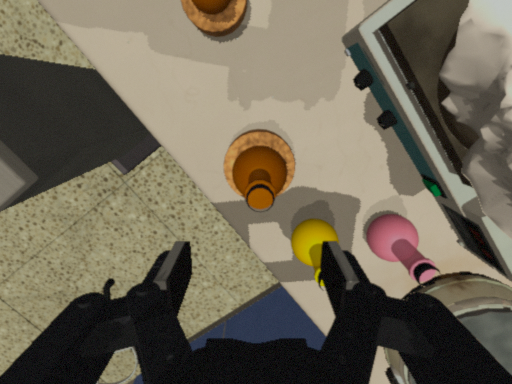

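Emit:
carry_out:
  targets:
    - [[-4, 3, 20], [0, 0, 0]]
    - [[-4, 3, 55], [0, 0, 0]]
    - [[-4, 3, 90], [0, 0, 0]]
    - [[-4, 3, 120], [0, 0, 0]]
    - [[-4, 3, 138], [0, 0, 0]]
    - [[-4, 3, 142], [0, 0, 0]]
    - [[-4, 3, 142], [0, 0, 0]]

```text
time_s: 9.55
tool_pos: [426.9, -329.8, 109.8]
orientation: [[0.6, 0.8, -0.001], [0.8, -0.6, 0.001], [0.0, -0.001, -1.0]]
ft_force: [0.5, -0.5, 0.0]
finger_gap: 70.3
grip_force: 0.0
```

Emit:
carry_out:
  targets:
    - [[0, 0, 0], [0, 0, 0]]
    - [[0, 0, 0], [0, 0, 0]]
    - [[0, 0, 0], [0, 0, 0]]
    - [[0, 0, 0], [0, 0, 0]]
    - [[0, 0, 0], [0, 0, 0]]
    - [[0, 0, 0], [0, 0, 0]]
    - [[0, 0, 0], [0, 0, 0]]
  jaw: 15
  newtons: 50

```text
time_s: 10.25
tool_pos: [427.1, -331.3, 110.8]
orientation: [[0.601, 0.799, 0.001], [0.799, -0.601, -0.001], [0.0, 0.002, -1.0]]
ft_force: [-1.3, 0.7, 6.0]
finger_gap: 27.0
grip_force: 48.6
```

Emit:
carry_out:
  targets:
    - [[0, 0, -1], [0, 0, 0]]
    - [[0, 0, -2], [0, 0, 0]]
    - [[0, 0, -2], [0, 0, 0]]

```text
time_s: 10.55
tool_pos: [426.5, -330.8, 111.8]
orientation: [[0.601, 0.799, -0.0], [0.799, -0.601, 0.0], [-0.0, -0.0, -1.0]]
ft_force: [-0.1, 0.3, -1.3]
finger_gap: 26.5
grip_force: 49.1
```

```bash
python3 - <<'E'
from h import *
s=observe(); print(s["finger_gap"],s["grip_force"],s["ft_force"],s["tool_pos"])
p=camera("wrist"); c=p["pixels"][170:384,130:380,::-1]
cv2.imwrite("pics/h.png",cv2.resize(c,None,fx=2.6,fy=2.6))
E
```

```text
26.54176971894236 49.141321778297424 [-0.07353258  0.27485192 -1.30412969] [ 426.50150034 -330.77644173  111.79181047]
```

View pics/h.png

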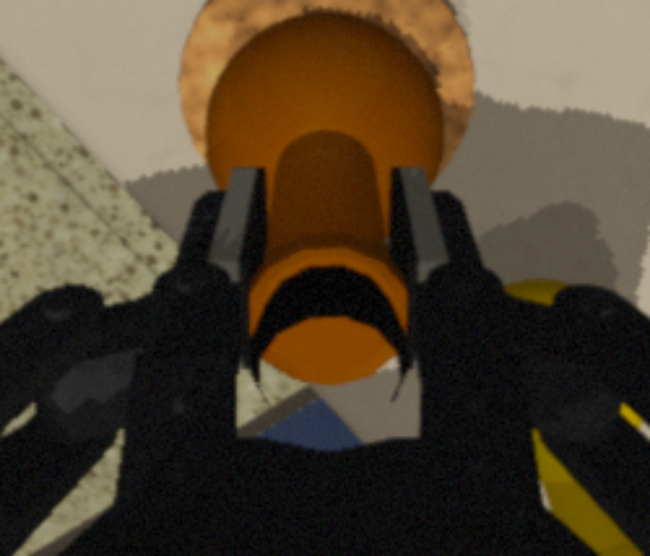

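Emit:
carry_out:
  targets:
    - [[0, 0, 0], [0, 0, 0]]
    - [[0, 0, 0], [0, 0, 0]]
    - [[0, 0, 4], [0, 0, 0]]
    - [[0, 0, 7], [0, 0, 0]]
    - [[0, 0, 7], [0, 0, 0]]
  jaw: 40

```text
time_s: 11.1
tool_pos: [426.3, -330.6, 104.2]
orientation: [[0.601, 0.799, -0.001], [0.799, -0.601, 0.001], [0.0, -0.001, -1.0]]
ft_force: [1.1, -0.3, 0.1]
finger_gap: 40.0
grip_force: 0.0
```

Emit:
carry_out:
  targets:
    - [[0, 0, 0], [0, 0, 0]]
    - [[0, 0, 0], [0, 0, 0]]
    - [[0, 0, 0], [0, 0, 0]]
    - [[0, 0, 0], [0, 0, 0]]
    - [[0, 0, 0], [0, 0, 0]]
  jaw: 15
  newtons: 50

```text
time_s: 11.6
tool_pos: [426.6, -330.8, 104.7]
orientation: [[0.601, 0.799, -0.0], [0.799, -0.601, 0.0], [0.0, -0.0, -1.0]]
ft_force: [-0.2, -0.2, -2.1]
finger_gap: 23.4
grip_force: 48.9
```

Emit:
carry_out:
  targets:
    - [[0, 0, -10], [0, 0, 0]]
    - [[0, 0, -30], [0, 0, 0]]
    - [[0, 0, -60], [0, 0, 0]]
    - [[0, 0, -90], [0, 0, 0]]
    - [[0, 0, -120], [0, 0, 0]]
    - [[20, -9, -125], [0, 0, -0.04]]
    - [[50, -24, -125], [0, 0, -0.1]]
    - [[90, -42, -125], [0, 0, -0.18]]

```text
time_s: 12.4
tool_pos: [447.3, -233.6, 231.1]
orientation: [[0.448, 0.894, 0.002], [0.894, -0.448, -0.001], [-0.0, 0.002, -1.0]]
ft_force: [1.1, 1.3, 0.1]
finger_gap: 23.7
grip_force: 48.9
```

```bash
python3 -c "
from h import *
s=observe(); O=np.array(s['orientation']); print(s['tool_pos'].round(1),O.round(3),s['finger_gap']); print((O.T@(np.array([508.8,63.9,230])-s['tool_pos'])).round(1))"
```

```text
[ 447.3 -233.6  231.1] [[ 0.448  0.894  0.002]
 [ 0.894 -0.448 -0.001]
 [-0.     0.002 -1.   ]] 23.748686922256724
[293.5 -78.3   0.8]
```

Emit:
carry_out:
  targets:
    - [[40, -11, 0], [0, 0, -0.08]]
    - [[80, -22, 0], [0, 0, -0.16]]
    - [[120, -32, 0], [0, 0, -0.24]]
    - [[160, -43, 0], [0, 0, -0.32]]
    - [[200, -53, 0], [0, 0, -0.4]]
    - [[240, -64, 0], [0, 0, -0.48]]
    - [[275, -73, 0], [0, 0, -0.54]]
    - [[293, -78, 0], [0, 0, -0.54]]

```text
time_s: 13.2
tool_pos: [509.3, 65.9, 230.7]
orientation: [[-0.079, 0.997, 0.001], [0.997, 0.079, 0.001], [0.001, 0.001, -1.0]]
ft_force: [-0.6, -0.8, -2.0]
finger_gap: 23.7
grip_force: 49.0
```

Emit:
carry_out:
  targets:
    - [[0, 0, 0], [0, 0, 0]]
    - [[0, 0, 0], [0, 0, 0]]
    - [[0, 0, 0], [0, 0, 0]]

```text
time_s: 13.5
tool_pos: [508.6, 62.4, 230.0]
orientation: [[-0.074, 0.997, -0.0], [0.997, 0.074, -0.0], [-0.0, -0.0, -1.0]]
ft_force: [0.3, 0.3, -1.4]
finger_gap: 23.4
grip_force: 49.0
```

```bash
python3 - <<'E'
from h import *
from scipy.optimize import least_squares
s=observe(); O=np.array(s["orientation"]); print(s["tool_pos"].round(1),O.round(3),s["time_s"],s["ft_force"])
for cam in ("wrist","top","scene"):
    p=camera(cam)
    if cam=="wrist": save(p,"i.png")
    for t in("flask_neck","cradle"):
        for d in outline_of(p,t)[:2]:
            w=world(p,d["pixels"]); 
            if len(w)<20: continue
            m=np.median(w,0); print(cam,t,round(d["score"],2),[int(e) for e in d["extent"]],m.round(1),len(w))
            if t=="flask_neck" and np.hypot(*(m[:2]-s["tool_pos"][:2]))<60:
                b=w[(w[:,2]<210)&(w[:,2]>130)]
                f=lambda x:np.linalg.norm(b-x,axis=1)-32
                r=least_squares(f,[*s["tool_pos"][:2],180],loss="soft_l1"); print("bulb",r.x.round(1),np.abs(r.fun).mean(),len(b))
            if t=="cradle":
                h=w[(w[:,2]>79)&(w[:,2]<82.5)][:,:2]
                if len(h)>30:
                    f=lambda x:np.maximum(np.hypot(*(h-x).T)-36,0)+np.maximum(24-np.hypot(*(h-x).T),0)
                    print("ann",least_squares(f,[508.8,63.9],loss="soft_l1").x.round(1),len(h))
E
```

```text
[508.6  62.4 230. ] [[-0.074  0.997 -0.   ]
 [ 0.997  0.074 -0.   ]
 [-0.    -0.    -1.   ]] 13.5 [ 0.33115023  0.26671905 -1.35808276]
wrist flask_neck 0.64 [206, 176, 301, 325] [506.7  74.  215.8] 9507
bulb [507.4  62.  178.5] 0.36110615843954164 4506
wrist cradle 0.62 [217, 129, 299, 198] [506.8  85.3  80.1] 1627
ann [508.6  63.4] 1202
top flask_neck 0.74 [346, 191, 363, 207] [ 421.1 -447.9   56.5] 213
top flask_neck 0.57 [358, 161, 379, 185] [ 507.  -505.5   54.6] 276
top cradle 0.38 [194, 177, 219, 189] [483.7  47.8  79.1] 85
scene flask_neck 0.98 [226, 162, 246, 195] [498.5  78.3 195. ] 404
bulb [507.4  62.9 178.2] 1.6025305947378405 300
scene flask_neck 0.73 [322, 157, 336, 182] [ 414.5 -442.6   47.4] 277
scene cradle 0.81 [221, 206, 249, 224] [504.7  56.6  77.4] 281
ann [506.9  66.8] 95
```

View pics/i.png

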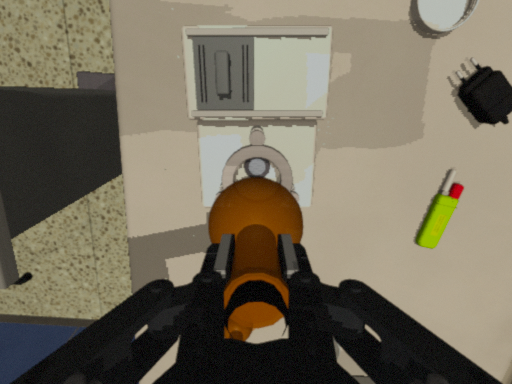

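Emit:
carry_out:
  targets:
    - [[1.6, 1.4, 20], [0, 0, 0]]
    - [[1.6, 1.4, 45], [0, 0, 0]]
    - [[1.6, 1.4, 60], [0, 0, 0]]
    - [[1.6, 1.4, 68], [0, 0, 0]]
    - [[1.6, 1.4, 72], [0, 0, 0]]
    - [[1.6, 1.4, 72], [0, 0, 0]]
    - [[1.6, 1.4, 72], [0, 0, 0]]

```text
time_s: 14.65
tool_pos: [510.6, 65.0, 158.4]
orientation: [[-0.075, 0.997, 0.001], [0.997, 0.075, 0.0], [0.0, 0.001, -1.0]]
ft_force: [0.2, 0.3, -1.4]
finger_gap: 24.1
grip_force: 49.1
```

Emit:
carry_out:
  targets:
    - [[0, 0, 2], [0, 0, 0]]
    - [[0, 0, 4], [0, 0, 0]]
    - [[0, 0, 6], [0, 0, 0]]
    - [[0, 0, 8], [0, 0, 0]]
    - [[0, 0, 10], [0, 0, 0]]
    - [[0, 0, 10], [0, 0, 0]]
    - [[0, 0, 10], [0, 0, 0]]

```text
time_s: 15.35
tool_pos: [510.3, 64.9, 147.9]
orientation: [[-0.075, 0.997, 0.0], [0.997, 0.075, -0.0], [-0.0, 0.0, -1.0]]
ft_force: [-0.3, -1.7, 2.5]
finger_gap: 23.7
grip_force: 49.2
```

```bash
cat > m.py <<'E'
from h import *
from scipy.optimize import least_squares
s=observe(); print(s["tool_pos"].round(1),s["time_s"],s["ft_force"].round(1),s["finger_gap"])
for cam in ("wrist",):
    p=camera(cam)
    for d in outline_of(p,"flask_neck")[:1]:
        w=world(p,d["pixels"]); b=w[w[:,2]<s["tool_pos"][2]-25]
        r=least_squares(lambda x:np.linalg.norm(b-x,axis=1)-32,[*s["tool_pos"][:2],s["tool_pos"][2]-50],loss="soft_l1"); print("bulb",r.x.round(1),np.abs(r.fun).mean().round(2),len(b))
        nk=w[(w[:,2]>r.x[2]+32)&(w[:,2]<r.x[2]+70)]
        print("neck",least_squares(lambda x:np.hypot(*(nk[:,:2]-x).T)-12,r.x[:2],loss="soft_l1").x.round(1),nk[:,2].mean().round(),len(nk))
    for d in outline_of(p,"cradle")[:1]:
        w=world(p,d["pixels"]); w=w[w[:,2]>55]; print("cradle",d["score"],np.percentile(w[:,2],[50,75,90,95]).round(1))
        z=np.percentile(w[:,2],75); h=w[np.abs(w[:,2]-z)<2][:,:2]
        f=lambda x:np.maximum(np.hypot(*(h-x).T)-36,0)+np.maximum(24-np.hypot(*(h-x).T),0)
        print("ann",least_squares(f,[508.8,63.9],loss="soft_l1").x.round(1),len(h))
    for d in outline_of(p,"cover")[:1]:
        w=world(p,d["pixels"]); w=w[w[:,2]>82]; print("cover",d["score"],np.median(w,0).round(1),len(w))
E
python3 m.py
```

```text
[510.3  64.9 147.9] 15.35 [-0.3 -1.7  2.5] 23.71113873699319
bulb [509.2  64.4  96.3] 0.38 3815
neck [509.4  65. ] 149.0 1596
cradle 0.94 [73.8 74.7 75.2 75.5]
ann [507.   68.3] 1072
cover 0.56 [470.4 161.6  83.4] 1146
```

Emit:
carry_out:
  targets:
    - [[0, 0, 2], [0, 0, 0]]
    - [[0, 0, 4], [0, 0, 0]]
    - [[0, 0, 6], [0, 0, 0]]
    - [[0, 0, 8], [0, 0, 0]]
    - [[0, 0, 10], [0, 0, 0]]
    - [[0, 0, 11], [0, 0, 0]]
    - [[0, 0, 12], [0, 0, 0]]
    - [[0, 0, 12], [0, 0, 0]]

```text
time_s: 16.35
tool_pos: [510.3, 64.9, 135.9]
orientation: [[-0.075, 0.997, 0.0], [0.997, 0.075, -0.0], [-0.0, 0.0, -1.0]]
ft_force: [0.1, -2.3, 8.6]
finger_gap: 23.6
grip_force: 49.5
```

```bash
python3 m.py
```

```text
[510.3  64.9 135.9] 16.35 [ 0.1 -2.3  8.6] 23.602845161189833
bulb [509.2  64.5  84.2] 0.45 3826
neck [509.4  65. ] 137.0 1579
cradle 0.87 [62.  62.9 63.4 63.8]
ann [509.7  68.3] 1077
cover 0.58 [470.5 161.5  83.4] 1304
```

Emit:
carry_out:
  targets:
    - [[0, 0, 0.5], [0, 0, 0]]
    - [[0, 0, 1], [0, 0, 0]]
    - [[0, 0, 1.5], [0, 0, 0]]
    - [[0, 0, 2], [0, 0, 0]]
    - [[0, 0, 2], [0, 0, 0]]

```text
time_s: 17.05
tool_pos: [510.4, 64.9, 134.0]
orientation: [[-0.075, 0.997, 0.0], [0.997, 0.075, -0.0], [-0.0, 0.0, -1.0]]
ft_force: [-1.1, -2.0, 8.3]
finger_gap: 23.4
grip_force: 49.5
```

Emit:
carry_out:
  targets:
    - [[0, 0, 0.4], [0, 0, 0]]
    - [[0, 0, 0.8], [0, 0, 0]]
    - [[0, 0, 0.8], [0, 0, 0]]
    - [[0, 0, 0.8], [0, 0, 0]]

```text
time_s: 17.45
tool_pos: [510.4, 64.9, 133.3]
orientation: [[-0.075, 0.997, 0.0], [0.997, 0.075, -0.0], [-0.0, 0.0, -1.0]]
ft_force: [-1.3, -2.5, 9.1]
finger_gap: 23.4
grip_force: 49.7
```

```bash
python3 m.py
```

```text
[510.4  64.9 133.3] 17.45 [-1.3 -2.5  9.1] 23.3828905787737
bulb [509.3  64.4  81.7] 1.92 3920
neck [509.4  65. ] 134.0 1659
cradle 0.89 [59.7 60.5 61.1 61.4]
ann [508.7  68.8] 1073
cover 0.6 [470.4 161.5  83.4] 1367
```

Emit:
carry_out:
  targets:
    - [[0, 0, 0.4], [0, 0, 0]]
    - [[0, 0, 0.8], [0, 0, 0]]
    - [[0, 0, 0.8], [0, 0, 0]]
    - [[0, 0, 0.8], [0, 0, 0]]
    - [[0, 0, 0.8], [0, 0, 0]]

```text
time_s: 18.15
tool_pos: [510.5, 64.8, 133.1]
orientation: [[-0.075, 0.997, 0.001], [0.997, 0.075, -0.0], [-0.0, 0.001, -1.0]]
ft_force: [-2.6, -2.6, 16.7]
finger_gap: 23.7
grip_force: 50.4
```

```bash
python3 -c "
from h import *
s=observe(); print(s['ft_force'],s['qvel']); print(job_done())"
```

```text
[-2.62925044 -2.62876886 16.6561002 ] [ 7.93298363e-04 -1.35459960e-05  1.32474838e-03  2.74356333e-03
 -1.54965541e-04 -1.67267912e-04]
the job is handed in; nothing more can be done
None
```

I handed the job in at about 18 s with the cover slid shut against its stop and the larger flask seated in the sprung ring; the arm is holding it pressed to the ring's hard stop with about 18 N. The hand-in returned no verdict.

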